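# Shut the red gas valve in the covered bay of a microscopy bench's valve box

## Task

The white gas valve box on the microscope bench has a sliding aluminium cover over one of its two bays, and the valve with the red handle is hidden under it. Push the cover by its black pull along its tracks, keeping it down in them, all the way over the other bay, then push the red handle shut: a quarter turn clockwise, right up to its stop, so that it lies square across its pipe. Lift nothing, and leave the other three valve handles and the things standing on the bench as they are.

Things in the scene. Friction and masses are not known exactly. Their poses are not given: they have to be found in the camera images.
- valve_box: white metal box fixed on the bench, 200 (box x) by 470 mm (box y), with two open-topped bays side by side along y. Origin: centre of its underside; x runs from its front (brass nozzles, 38 mm out) to its back (pipes, 48 mm out), z up. The wall tops on which the cover slides are 85 mm above the bench; 4 mm thick guide lips round the outer edge rise to 93 mm
- cover: loose aluminium plate, 188 (x) by 220 (y) by 5 mm, 0.35 to 0.7 kg, on the box's wall tops between the guide lips, 2 mm play each side. It slides along box y (2 to 5 N of friction) until it meets an end lip with its centre at box y = +121 or -121 mm. Origin: centre of its underside, 85 mm above the bench; axes as the box's. It starts over the bay with the red valve
- pull (a point): centre of the top of the cover's black bar pull, in the middle of the cover: a bar 100 mm long across the box (x) and 12 mm wide (y), on two posts; the bar spans 14 to 27 mm above the cover's upper face, 104 to 117 mm above the bench
- marked_bay: floor plate of the bay with the red and the blue valve, covered at the start. Origin: this bay's centre at bench height (box y = +118 or -118 mm), axes as the box's. Each bay is 168 (x) by 212 mm (y) inside; a 24 mm wide bar, also 85 mm high, parts the two bays
- other_bay: floor plate of the other bay, open at the start, with the green and the yellow valve; the cover belongs over it in the end. Origin: this bay's centre at bench height, axes as the box's
- red_handle (a joint): red lever's angle, rad: 0 = open, along its pipe and pointing to the box's front (box -x); grows clockwise seen from above to a hard stop at 1.571 = shut, pointing to box +y. Starts at 0 to 0.35. Friction of 0.22 N m (5 N at 45 mm from the stem) holds it where it is left; no spring
- red_stem (a point): point on the upright turning axis of the red lever, at its mid-height, 66 mm above the bench. Stems lie at x = +12 mm from their bay's centre, and at y = -52 or +42 mm from it (a bay's two valves may be either way round). Below the lever: pipe top at 43 mm, valve body top at 50 mm within 18 mm of the stem, 16 mm thick neck up to the lever
- red_tip (a point): middle of the end face of the red lever, 58 mm from its stem axis. The four levers are alike: a straight coloured plastic sleeve from 16 to 58 mm from the stem axis, 16 mm wide, its underside 58 mm and its top 74 mm above the bench
- blue_tip (a point): outer end of the blue lever, in the same bay beside the red one, 94 mm from stem to stem; open (0 to 0.1 rad); leave it as it is
- green_tip (a point): outer end of the green lever, in the other bay; at any angle; leave it as it is
- yellow_tip (a point): outer end of the yellow lever, in the other bay; at any angle; leave it as it is
- objective_blue: black microscope objective with a blue ring, 26 mm across, 50 mm tall, standing loose on the bench in front of the box. Origin: centre of its underside
- objective_yellow: black microscope objective with a yellow ring, 26 mm across, 50 mm tall, standing loose at one end of the box. Origin: centre of its underside
- oil_bottle: amber dropper bottle of immersion oil with a black cap, 30 mm across, 75 mm tall, standing loose at one end of the box. Origin: centre of its underside
- slide_box: closed blue and white box for glass slides, 87 by 77 by 32 mm, loose on the bench beyond one end of the box. Origin: centre of its underside
- petri_dish: closed clear Petri dish, 90 mm across, 15 mm tall, loose on the bench beyond one end of the box. Origin: centre of its underside

How it is judged:
On the way, in this order (a step that is already met when the one before it is completed fails the run):
1. the cover lies in its tracks over the other bay, within 30 mm (y of cover in the frame of other_bay between -0.03 and 0.03 m and z of cover in the frame of valve_box below 0.09 m and angle between cover's own z axis and vertical below 0.05 rad), for 0.2 s.
2. the red handle is turned shut, to within 0.1 rad of its stop (value of joint red_handle above 1.47 rad), for 0.2 s.
At the end, for the whole second after the job is handed in: The cover lies flat and still in its tracks, centred within 30 mm of the other bay's centre; the red handle is shut to within 0.1 rad of its stop; the tips of the other three handles are within 15 mm, and the loose things on the bench within 25 mm, of where they started (all of step 1 and value of joint red_handle above 1.47 rad and linear speed of cover below 0.01 m/s and distance of each of objective_blue, objective_yellow, oil_bottle, slide_box, petri_dish from where it was at the start of the episode below 0.025 m and distance of each of blue_tip, green_tip, yellow_tip from where it was at the start of the episode below 0.015 m); the robot touches nothing.
It fails at once if the cover is lifted or tipped out of its tracks (5 mm up, or 0.1 rad) (z of cover in the frame of valve_box above 0.09 m or angle between cover's own z axis and vertical above 0.1 rad).
It fails at once if the blue, green or yellow handle is turned (its tip moved 15 mm) (distance of any of blue_tip, green_tip, yellow_tip from where it was at the start of the episode above 0.015 m).
It fails at once if a thing standing on the bench is shoved or lifted by more than 25 mm (distance of any of objective_blue, objective_yellow, oil_bottle, slide_box, petri_dish from where it was at the start of the episode above 0.025 m).
It also fails if it takes over 51 s, if anything falls off the work surface, if the arm or the gripper's body presses on something with over 40 N, if the wrist force passes 120 N, or if a joint passes its speed limit or range.

## Robot

A 6-joint arm with a two-finger parallel gripper is mounted at the origin on the work surface. World frame = base frame: x ahead of the robot, y to its left, z up, the work surface at z = 0. Lengths are in m, angles in rad, forces in N, time in s.
With the tool pointing down it reaches from about 0.275 to 0.85 m from the base axis. Payload 19 kg.
Tool frame: the origin (TCP) lies on the centre line of the jaws, within the pads' length; the fingertips stand 14 mm ahead of it and the grasp point (between the pads) lies 5 mm behind it; y points along the fingers, x is the direction in which the jaws open and shut, and the axes are right-handed (so a half turn about y gives the same grasp; the last joint's range is limited). The gripper opens to 85 mm and grips with 20 to 120 N. Pads are 22 mm wide; open, the fingers measure 114 mm over their backs; the gripper's body (76 mm by 85 mm) begins 54 mm behind the grasp point. The pads swing forward as they close: fully open they stand 13 mm farther back than shut.
Start: joints at [-1.467, 0.15, 1.437, -0, 1.554, -0.134], TCP at [0.135, -0.559, 0.245] pointing down, gripper open.
Joint ranges: [-2.8, 2.8], [-0.68, 2.1], [0.12, 2.68], [-1.39, 4.53], [0.16, 2.79], [-2.81, 2.81]. Speed limits (rad/s): [1.89, 1.89, 2.22, 3.01, 3.01, 3.01].

## Interface

Orientations are given as a unit quaternion [w, x, y, z].
In Python, from cell import arm gives the robot as it stands.
- The arm moves only by the shell command python3 -m handwheel 'ROWS' [OPENING]. ROWS is a JSON object of lists of equal length, an entry for each row: "dp": the shift along the tool's x, y, z in cm, a list of three; "spin": the turn about the tool's y in degrees. A call has 1 to 12 rows; each row is the pose to reach, as a shift and turn from the pose commanded when the call began, along the tool's axes at that moment; what a row does not reach only later rows make up. A row lasts 1/8 s, in which the tool goes at most 62.5 mm and 10.7 degrees, less where a joint would pass 70% of its speed; a pose out of reach is approached as far as the arm can. A call with a gripper value outside its range is refused whole. OPENING is the closure in counts, from 0 (fully open) to 255 (shut), set as the call begins (- or left out, the last holds). The fingers move at their own pace and stop on an object; the grip force is fixed at half the most. Time passes only in rows, so rows that repeat a pose let the fingers close. It gives the time, the measured TCP pose, the force and the opening at its end, in the units of the state.
- arm.sense(): the state, without advancing time (a new reading comes with each control period).
- arm.read_camera(name): name is "scene" or "top" or "wrist"; returns a dict with "color" (420x560x3 uint8, blue, green, red), "vertical_fov" (degrees; the focal length in pixels is half the picture's height over the tangent of half this angle, whatever the lens; pixels are square), "cx", "cy" (the principal point, pixels), "eye" and "rotation" of the camera in the world. Camera axes: x right, y down, z forward; pixel columns grow to the right and rows downward; lengths in m; the calibration is good to about 2 mm. A picture is of the moment at which its call begins. There is no depth.
- arm.finish_job(): hands the job in, once; it reports no verdict.
The state is a dict: "clock": time; "joint_pos": joint angles; "qd": joint speeds; "joint_efforts": joint torques, N m; "eef_pos": TCP position; "tcp_rot": TCP orientation; "contact_force": force on the tool from outside, world axes, zero at the start; "ft_torque": the same for the moment, N m; "width": finger opening in m.
Only numpy, scipy, OpenCV 4.12 (cv2) and the standard library are available. Lean on these libraries where they do the work, as an engineer would, in place of code of your own. Each camera call takes 0.05 s, during which the arm holds its last target. There are 200 camera calls.

## Working session

There is one attempt and no reset: what is moved stays moved. The work goes in short steps, Python scripts to look and compute and a shell command to move; the robot and the scene stay as the last step left them, time stands still between calls to the robot, and variables do not carry over. Pictures are saved under pics/ and viewed, about 8 in all and at most 12, crops included, and the job is handed in when it is done.

```bash
mkdir -p pics; cat > h.py <<'E'
import numpy as np,cv2
from cell import arm
def shot(n,f):
    c=arm.read_camera(n); cv2.imwrite('pics/'+f,c['color']); 
    np.savez('pics/'+f[:-4]+'.npz',**c); return c
def load(f): return dict(np.load('pics/'+f+'.npz'))
def ray(c,u,v):
    f=c['color'].shape[0]/2/np.tan(np.radians(float(c['vertical_fov']))/2)
    return np.array(c['eye']),np.array(c['rotation'])@np.array([(u-c['cx'])/f,(v-c['cy'])/f,1])
def onz(c,u,v,z):
    e,d=ray(c,u,v); return e+d*(z-e[2])/d[2]
E
python3 - <<'E'
from h import *
a=shot('top','top1.png');b=shot('scene','scene1.png')
for c in(a,b): print(c['vertical_fov'],c['cx'],c['cy'],c['eye'],np.round(c['rotation'],3))
print(arm.sense())
E
```

```text
56.20294722491524 286.07791564044817 208.29599162430017 [0.38108938 0.03367324 1.161039  ] [ 0.049 -0.701  0.709 -0.059]
55.80966562828336 282.29214078972404 212.29837627736833 [ 1.25567735 -0.50915013  0.70130792] [-0.43   0.786  0.387 -0.216]
{'clock': 0.1, 'joint_pos': array([-1.46695061e+00,  1.50906294e-01,  1.43793526e+00, -2.31896444e-06,
        1.55382022e+00, -1.33999996e-01]), 'qd': array([ 1.48821945e-03, -2.09856349e-03, -1.24725805e-03, -5.83090731e-05,
        6.88121029e-04, -2.79718592e-03]), 'joint_efforts': array([ 4.96244029e-03, -7.14383411e+01, -5.71793997e+01, -1.34499915e-04,
        7.10678039e-03,  5.41134881e-06]), 'eef_pos': array([ 0.13543389, -0.55860952,  0.24476853]), 'tcp_rot': array([ 0.55606051, -0.55551909,  0.43741087, -0.43688325]), 'contact_force': array([ 0.35652902, -0.44207897, -0.44973615]), 'ft_torque': array([ 0.01376234,  0.01871604, -0.01196199]), 'width': 0.08549510872115941}
```

View pics/top1.png

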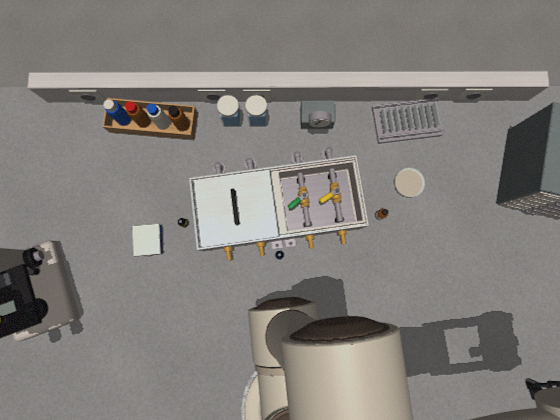

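View pics/scene1.png

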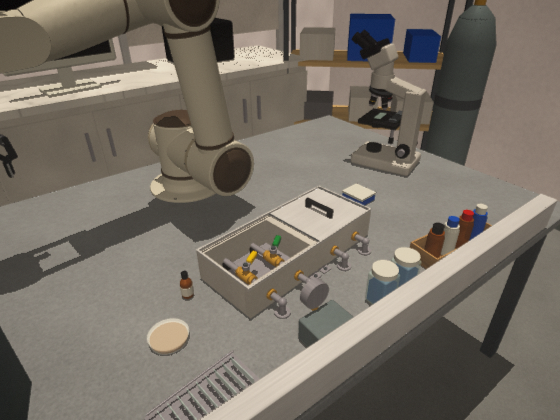

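Top view: the covered bay is on the left (world +y), pull at about (235,207), and the open bay with green (295,203) and yellow (327,197) on the right. The brass nozzles face the robot. The oil bottle is at (382,213) and objective_blue at (280,254).

```bash
cat >> h.py <<'E'
from scipy.spatial.transform import Rotation as R
def q2m(q): return R.from_quat(np.roll(q,-1)).as_matrix()
def ray(c,u,v):
    f=c['color'].shape[0]/2/np.tan(np.radians(float(c['vertical_fov']))/2)
    r=np.array(c['rotation']); r=q2m(r) if r.ndim==1 else r
    return np.array(c['eye']),r@np.array([(u-c['cx'])/f,(v-c['cy'])/f,1])
E
python3 - <<'E'
from h import *
c=load('top1'); im=c['color']; g=im.max(2); hsv=cv2.cvtColor(im,cv2.COLOR_BGR2HSV)
roi=np.zeros_like(g); roi[150:262,180:375]=1
# pull
m=((g<70)&(roi>0)).astype(np.uint8); m[:,:205]=0; m[:,265:]=0; m[:175]=0;m[238:]=0
n,l,s,ce=cv2.connectedComponentsWithStats(m); i=1+np.argmax(s[1:,4]); print(s[i],ce[i])
r=cv2.minAreaRect(cv2.findContours((l==i).astype(np.uint8),0,1)[0][0]); print(r)
P=[onz(c,*p,0.117) for p in cv2.boxPoints(r)]; print(np.round(P,4)); print('pull',onz(c,*r[0],.117))
# box
w=((g>150)&(roi>0)).astype(np.uint8); w=cv2.morphologyEx(w,cv2.MORPH_CLOSE,np.ones((5,5)))
k=max(cv2.findContours(w,0,1)[0],key=cv2.contourArea)
kk=np.zeros_like(w);cv2.drawContours(kk,[k],-1,1,-1);kk=cv2.morphologyEx(kk,cv2.MORPH_OPEN,np.ones((25,25)))
k=max(cv2.findContours(kk,0,1)[0],key=cv2.contourArea)
r=cv2.minAreaRect(k); print(r); B=np.array([onz(c,*p,.093) for p in cv2.boxPoints(r)]);print(np.round(B,4),[np.linalg.norm(B[j]-B[j-1]) for j in range(4)],B.mean(0))
e=im[130:270,120:430]; cv2.imwrite('pics/topz.png',cv2.resize(e,None,fx=2.58,fy=2.58,interpolation=cv2.INTER_CUBIC))
print(q2m(arm.sense()['tcp_rot']))
E
```

```text
[231 189   9  36 144] [234.49305556 206.09722222]
((234.7384796142578, 206.40769958496094), (35.473934173583984, 4.34121561050415), 82.87498474121094)
[[0.5958 0.1686 0.117 ]
 [0.5972 0.157  0.117 ]
 [0.5014 0.1445 0.117 ]
 [0.5    0.1559 0.117 ]]
pull [0.54826726 0.15648248 0.117     ]
((277.77294921875, 205.44659423828125), (82.85150909423828, 172.6914825439453), 82.68098449707031)
[[ 0.6406  0.2927  0.093 ]
 [ 0.7001 -0.1862  0.093 ]
 [ 0.4683 -0.206   0.093 ]
 [ 0.4138  0.2583  0.093 ]] [np.float64(0.2293482984571823), np.float64(0.48263838948498294), np.float64(0.23265899759278835), np.float64(0.4674796730911283)] [0.55572159 0.03970353 0.093     ]
[[ 2.35609518e-01 -1.13130542e-04  9.71847798e-01]
 [-9.71847226e-01  1.06312308e-03  2.35609504e-01]
 [-1.05984845e-03 -9.99999428e-01  1.40536314e-04]]
```

View pics/topz.png

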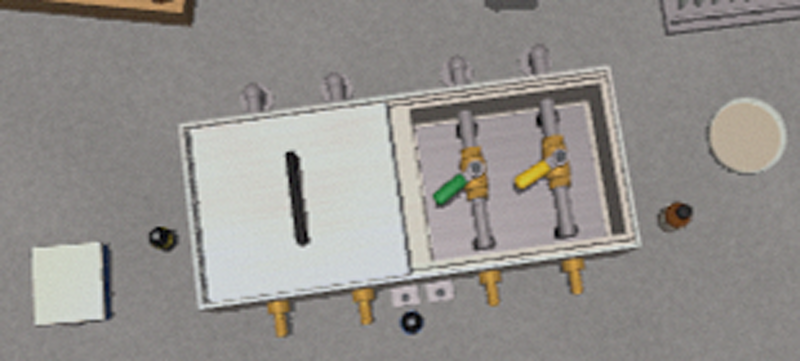

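The zoom has the box's outer corners at (180,125), (609,67), (640,246) and (201,309). The cover fills the left bay.

```bash
python3 - <<'E'
from h import *
c=load('top1')
B=np.array([onz(c,120+u/2.581,130+v/2.571,.093) for u,v in[(180,125),(609,67),(640,246),(201,309)]])
print(np.round(B,4),[np.linalg.norm(B[j]-B[j-1]) for j in range(4)],B.mean(0))
y=(B[0]-B[1])+(B[3]-B[2]); y/=np.linalg.norm(y); x=np.array([y[1],-y[0],0]); print('yaw',np.degrees(np.arctan2(x[1],x[0])))
o=B.mean(0); P=np.array([.5483,.1565,.117]); d=P-o; print('pull in box',d@x,d@y)
s=arm.sense(); T=q2m(s['tcp_rot'])
A=P+y*.045
print('approach pt',A,'shift cm (tool)',100*(T.T@(np.array([A[0],A[1],.2])-s['eef_pos'])))
for p in [(412-0,322),(162,238)]: print(onz(c,120+p[0]/2.581,130+p[1]/2.571,.05))
E
```

```text
[[ 0.6313  0.2845  0.093 ]
 [ 0.6923 -0.1798  0.093 ]
 [ 0.4953 -0.2052  0.093 ]
 [ 0.4335  0.2575  0.093 ]] [np.float64(0.199595082868447), np.float64(0.46826250467558855), np.float64(0.19863898747204534), np.float64(0.466774685787981)] [0.56310179 0.03926594 0.093     ]
yaw 7.551683111800621
pull in box 0.000733539568154237 0.11816251008256468
approach pt [0.54238608 0.2011097  0.117     ] shift cm (tool) [-64.2401764    4.55301456  57.44863698]
[0.419036  0.0373943 0.05     ]
[0.51398113 0.31098467 0.05      ]
```

```bash
python3 -m handwheel '{"dp":[[-3,0,2.7],[-7,0,6.3],[-11,0,9.8],[-15,0,13.4],[-19,0,17],[-23,0,20.6],[-27,0,24.1],[-31,0,27.7],[-35,0,31.3],[-38,0,34],[-40,0,35.8],[-40,0,35.8]],"spin":[0,0,0,0,0,1,2,3,4,5,6,6.1]}' 255
```

```text
clock: 1.6
eef_pos: [0.3895, -0.0844, 0.2451]
tcp_rot: [0.532, -0.532, 0.466, -0.465]
contact_force: [-0.6, -0.8, -0.1]
width: -0.0001
```

```bash
python3 -m handwheel '{"dp":[[-2,0,1.4],[-5,0,3.6],[-9,0,6.5],[-13,0,9.4],[-17,0,12.3],[-21,0,15.1],[-24,0,17.3],[-26,0,18.7],[-26.3,2,18.9],[-26.3,4,18.9],[-26.3,5.5,18.9],[-26.3,5.5,18.9]],"spin":[0,0,0,0,0,0,0,0,0,0,0,0]}'
python3 - <<'E'
from h import *
s=arm.sense(); print(s['eef_pos'],q2m(s['tcp_rot']).round(4).tolist())
shot('wrist','w1.png')
E
```

```text
clock: 3.1
eef_pos: [0.5418, 0.1991, 0.1894]
tcp_rot: [-0.531, 0.532, -0.467, 0.466]
contact_force: [0.1, -1.2, 0.9]
width: 0.0002
[0.54182349 0.19906418 0.18940895] [[0.1304, -0.0017, 0.9915], [-0.9915, -0.0003, 0.1304], [0.0001, -1.0, -0.0017]]
```

View pics/w1.png

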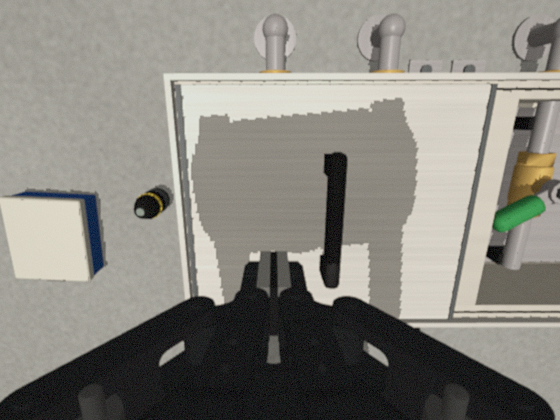

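The wrist view shows the closed fingers (272,258) left of the bar pull (335,155–285), with clear space between them. I'll descend there and start pushing.

```bash
python3 -m handwheel '{"dp":[[0,3,0],[0,6,0],[0,7.7,0],[0,7.7,0],[1,7.7,0],[2,7.7,0],[3,7.7,0],[4,7.7,0],[5.5,7.7,0],[7,7.7,0],[8.5,7.7,0],[8.5,7.7,0]],"spin":[0,0,0,0,0,0,0,0,0,0,0,0]}'
```

```text
clock: 4.65
eef_pos: [0.5535, 0.1144, 0.1137]
tcp_rot: [0.532, -0.531, 0.466, -0.467]
contact_force: [0.3, 0.4, 1.4]
width: -0.0
```

```bash
python3 -m handwheel '{"dp":[[1,0,0],[2.5,0,0],[4,0,0],[5.5,0,0],[7,0,0],[8.5,0,0],[10,0,0],[11.5,0,0],[13,0,0],[14,0,0],[15,0,0],[15.5,0,0]],"spin":[0,0,0,0,0,0,0,0,0,0,0,0]}'
python3 - <<'E'
from h import *
shot('top','top2.png')
s=arm.sense(); print(s['eef_pos'],s['contact_force'])
E
```

```text
clock: 6.15
eef_pos: [0.5736, -0.0382, 0.1135]
tcp_rot: [0.532, -0.532, 0.466, -0.466]
contact_force: [-0.8, 6.1, 5.5]
width: -0.0
[ 0.57360037 -0.03859959  0.11348798] [-0.57873682  1.78532294  2.04730353]
```

View pics/top2.png

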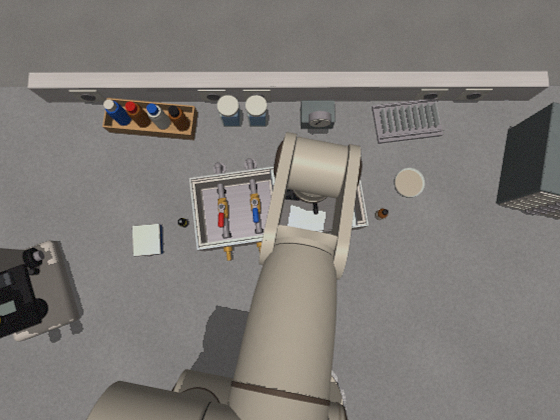

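The bay is uncovered: red lever at (221,215), blue at (256,213). About 2 cm of the push is left.

```bash
python3 -m handwheel '{"dp":[[0.7,0,0],[1.3,0,0],[1.7,0,0],[2,0,0],[2.1,0,0],[2.1,0,0]],"spin":[0,0,0,0,0,0]}'
```

```text
clock: 6.95
eef_pos: [0.5762, -0.0587, 0.1134]
tcp_rot: [0.532, -0.532, 0.466, -0.466]
contact_force: [-0.3, 4.6, 3.9]
width: -0.0001
```

```bash
python3 -m handwheel '{"dp":[[-1,0,0],[-1.8,0,0],[-2,-3,0],[-2,-7,0],[-4,-9,-1],[-7,-9,-2],[-11,-9,-4],[-15,-9,-6],[-18,-9,-8],[-20,-9,-8],[-20,-9,-8],[-20,-9,-8]],"spin":[0,0,0,0,0,0,0,0,0,0,0,0]}'
python3 - <<'E'
from h import *
shot('wrist','w2.png');shot('scene','scene2.png')
print(arm.sense()['eef_pos'])
E
```

```text
clock: 8.45
eef_pos: [0.4708, 0.1286, 0.2032]
tcp_rot: [-0.532, 0.532, -0.466, 0.466]
contact_force: [0.0, -0.1, -0.7]
width: -0.0001
[0.47090228 0.12826798 0.20318431]
```

View pics/w2.png

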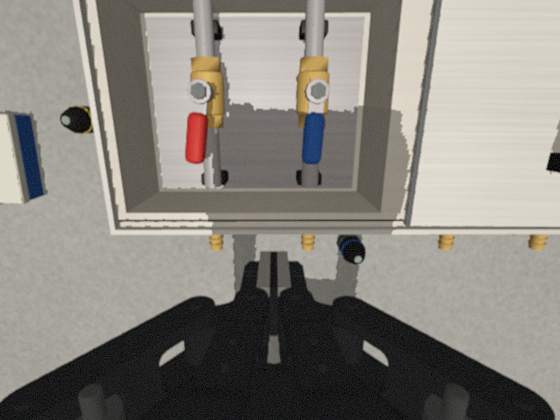

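The wrist view shows the red lever from stem (201,91) to tip (195,161), the blue one from (317,91) to (312,162), and the cover's near edge at about x=430.

```bash
python3 - <<'E'
from h import *
c=load('w2')
o=np.array([.5631,.0393]);t=np.radians(7.55);x=np.array([np.cos(t),np.sin(t)]);y=np.array([-x[1],x[0]])
def b(u,v,z): p=onz(c,u,v,z)[:2]-o; return np.round([p@x*1000,p@y*1000],1)
hsv=cv2.cvtColor(c['color'],cv2.COLOR_BGR2HSV)
for n,lo,hi in(('red',0,8),('blue',105,125)):
    m=cv2.inRange(hsv,(lo,150,60),(hi,255,255)); m[230:]=0; m[:,:150]=0; m[:,350:]=0
    k=max(cv2.findContours(m,0,1)[0],key=cv2.contourArea); r=cv2.minAreaRect(k); q=cv2.boxPoints(r); print(n,r,[b(*p,.074) for p in q])
print('stems',b(201,91,.074),b(317,91,.074),'coveredge',b(435,100,.09),b(410,220,.09))
s=arm.sense()['eef_pos'][:2]-o; print('tcp',s@x,s@y)
E
```

```text
red ((196.2740936279297, 137.6624298095703), (19.4504451751709, 49.160465240478516), 4.085616588592529) [array([-42.6, 173.2]), array([ -3.9, 167.2]), array([ -4.9, 151.9]), array([-43.7, 157.2])]
blue ((312.6069030761719, 137.7172393798828), (18.43609619140625, 49.4951057434082), 4.763641834259033) [array([-42.7,  76.8]), array([-3.8, 74.6]), array([-5., 60.]), array([-44. ,  61.6])]
stems [ 12.  156.1] [12.  66.1] coveredge [  4.6 -18.6] [-88.3 -12. ]
tcp -0.07970879673685352 0.10031065857958604
```

Sizes check out: stems are about 94 mm apart, the red lever is at ~0.1 rad, and the cover edge is at box y≈−12 to −19 mm, where −11 is expected at the end lip. I'll descend between the red and blue levers.

```bash
python3 -m handwheel '{"dp":[[-0.9,0,2.7],[-1.8,0,5.4],[-1.8,0,5.4],[-1.8,3,5.4],[-1.8,6,5.4],[-1.8,9,5.4],[-1.8,11,5.4],[-1.8,12.3,5.4],[-1.8,13,5.4],[-1.8,13,5.4],[-1.8,13,5.4]],"spin":[0,0,0,0,0,0,0,0,0,0,0]}'
python3 - <<'E'
from h import *
shot('wrist','w3.png')
o=np.array([.5631,.0393]);t=np.radians(7.55);x=np.array([np.cos(t),np.sin(t)]);y=np.array([-x[1],x[0]])
s=arm.sense()['eef_pos'];z=s[2]; s=s[:2]-o; print('tcp',s@x,s@y,z)
E
```

```text
clock: 9.93
eef_pos: [0.5222, 0.1538, 0.074]
tcp_rot: [0.532, -0.531, 0.466, -0.466]
contact_force: [-0.7, 0.9, 1.1]
width: 0.0001
tcp -0.025468242190994913 0.11887790262997552 0.07400418129905097
```

View pics/w3.png

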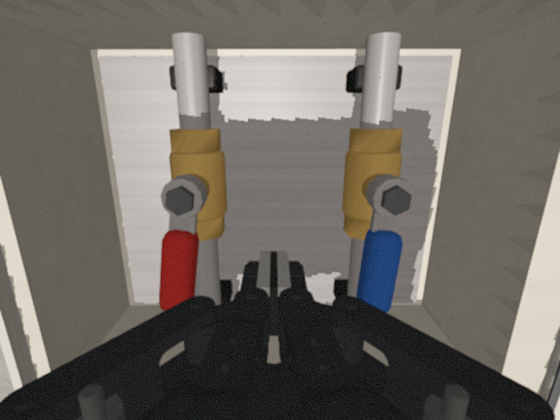

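The fingers sit between the two levers, with red at (180,270) on the left and blue at (378,270) on the right. I'll swing red round on an arc about its stem.

```bash
python3 -m handwheel '{"dp":[[-1,0,0],[-1.7,0,0],[-2.3,0,-0.2],[-2.7,0,-0.4],[-3.1,0,-0.6],[-3.5,0,-0.7],[-3.9,0,-0.75],[-4.8,0,-0.7],[-5.3,0,-0.55],[-5.75,0,-0.35],[-6.2,0,-0.1],[-6.6,0,0.2]],"spin":[0,0,0,0,0,0,0,0,0,0,0,0]}'
python3 - <<'E'
from h import *
shot('wrist','w4.png')
o=np.array([.5631,.0393]);t=np.radians(7.55);x=np.array([np.cos(t),np.sin(t)]);y=np.array([-x[1],x[0]])
q=arm.sense();s=q['eef_pos'];z=s[2]; s=s[:2]-o; print('tcp',s@x,s@y,z,q['contact_force'])
E
```

```text
clock: 11.48
eef_pos: [0.5149, 0.2191, 0.0731]
tcp_rot: [-0.531, 0.532, -0.466, 0.466]
contact_force: [-2.3, -6.1, -0.2]
width: 0.0
tcp -0.0239296344852983 0.18495357874522386 0.07311058165500474 [-1.57919298 -4.31547731 -0.85860412]
```

View pics/w4.png

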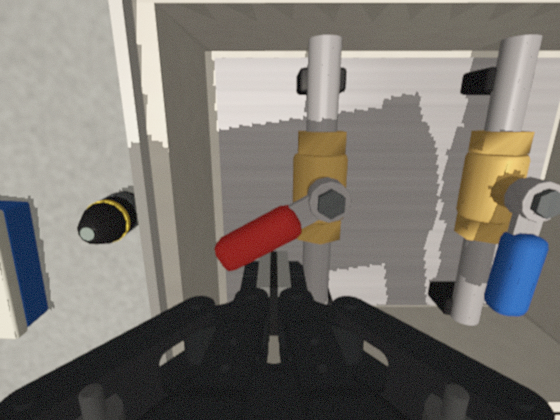

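The red lever is now at about 1.1 rad, from (330,200) to (222,250), and the blue one hasn't moved. I'll do the last part against the stop.

```bash
python3 -m handwheel '{"dp":[[-0.4,0,0.4],[-0.7,0,0.8],[-0.9,0,1.1],[-1,0,1.3],[-1,0,1.5],[-1,0,1.65],[-1,0,1.75],[-1,0,1.75]],"spin":[0,0,0,0,0,0,0,0]}'
python3 - <<'E'
from h import *
o=np.array([.5631,.0393]);t=np.radians(7.55);x=np.array([np.cos(t),np.sin(t)]);y=np.array([-x[1],x[0]])
q=arm.sense();s=q['eef_pos'];z=s[2]; s=s[:2]-o; print('tcp',s@x,s@y,z,q['contact_force'])
c=shot('wrist','w5.png')
hsv=cv2.cvtColor(c['color'],cv2.COLOR_BGR2HSV)
m=cv2.inRange(hsv,(0,150,60),(8,255,255)); k=max(cv2.findContours(m,0,1)[0],key=cv2.contourArea); r=cv2.minAreaRect(k); print(r)
for p in cv2.boxPoints(r): d=onz(c,*p,.07)[:2]-o; print(d@x,d@y)
E
```

```text
clock: 12.52
eef_pos: [0.5302, 0.2321, 0.0729]
tcp_rot: [-0.531, 0.532, -0.467, 0.465]
contact_force: [-5.9, 2.9, -0.5]
width: -0.0002
tcp -0.007253018368574865 0.19547084116347485 0.07291966393478186 [-5.87146179  2.94634126 -0.51148358]
((270.5072937011719, 238.7569122314453), (36.5565071105957, 89.39208221435547), 88.36341857910156)
0.020745544361451235 0.21638293161055497
0.021937729825740153 0.176612176062999
0.004165856116611512 0.17544738432248336
0.0028807646093286943 0.21670821767301732
```

View pics/w5.png

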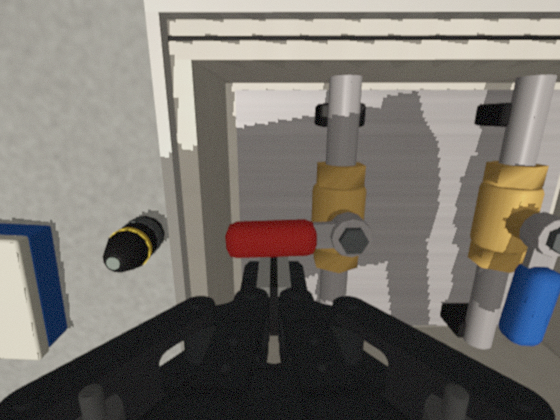

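The lever reads about 1.54 to 1.57 rad and lies square across its pipe. The force is only about 6 N, so I'll press a little further to feel the stop.

```bash
python3 -m handwheel '{"dp":[[0,0,0.1],[0,0,0.2],[0,0,0.3],[0,0,0.3]],"spin":[0,0,0,0]}'
```

```text
clock: 13.08
eef_pos: [0.5318, 0.2326, 0.0728]
tcp_rot: [-0.531, 0.533, -0.467, 0.465]
contact_force: [-19.2, 1.3, 8.3]
width: -0.0003
```

The force rose to 19 N, so it's on the stop. I'll back straight off, rise and check.

```bash
python3 -m handwheel '{"dp":[[0,0,-0.6],[0,0,-1.5],[0,0,-1.5],[0,-3,-1.5],[0,-7,-1.5],[0,-12,-1.5],[0,-16,-3],[0,-18,-7],[0,-18,-11],[0,-18,-14],[0,-18,-15],[0,-18,-15]],"spin":[0,0,0,0,0,0,0,0,0,0,0,0]}'
python3 - <<'E'
from h import *
shot('top','top3.png'); c=load('top3')
a=load('top1')['color'];b=c['color']
e=np.vstack([i[150:262,130:430] for i in(a,b)])
cv2.imwrite('pics/cmp.png',cv2.resize(e,None,fx=2.6,fy=2.6,interpolation=cv2.INTER_CUBIC))
E
```

```text
clock: 14.58
eef_pos: [0.3859, 0.2125, 0.2537]
tcp_rot: [0.532, -0.531, 0.466, -0.466]
contact_force: [-0.2, -0.3, -0.5]
width: -0.0001
```

View pics/cmp.png

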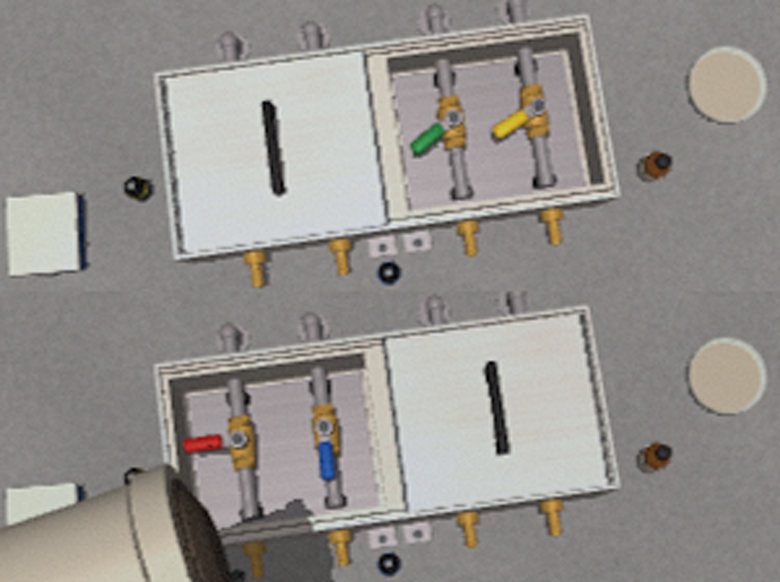

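Before and after compared: the cover is fully over the other bay, red lies square across its pipe, blue still points along its pipe, and the loose things are in place. I'll check the pull position by number, then hand in.

```bash
python3 - <<'E'
from h import *
c=load('top3'); d=onz(c,130+497/2.6,150+(408-291.2)/2.6,.117)[:2]-np.array([.5631,.0393]);t=np.radians(7.55)
yy=d@[-np.sin(t),np.cos(t)]; print('pull box y',yy)
if abs(yy+.118)<.02: arm.finish_job(); print('done')
E
```

```text
pull box y -0.11669182985736518
the job is handed in; nothing more can be done
done
```

I slid the cover along its tracks by its pull until it lay over the other bay. I then swung the red handle clockwise until it met its stop, backed off clear and handed the job in at about 14.6 s.

- **Cover:** its pull ended at box y ≈ −117 mm, within about 2 mm of the bay's centre. I stopped the push on position, so I don't know that it touched the end lip. I judged it still down in its tracks from the pictures, without measuring its height.
- **Red handle:** it measured about 1.54 to 1.57 rad and square across its pipe. A further 3 mm press raised the force to 19 N, which I took as the stop.
- **Other handles:** blue still points along its pipe. Green and yellow are now under the cover, so I couldn't look at them again, but the fingers never reached down to their level there.
- **Loose things:** the before and after top views show them where they were. The arm mostly hid objective_yellow and partly hid the slide box in the last picture. Both stood in place in the last wrist view, and I saw no sign of contact afterwards.

No check failed or disagreed beyond a few millimetres of measuring error.

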